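# Unlock and zero the baby scale

## Robot

A 6-joint arm with a two-finger parallel gripper is mounted at the origin on the work surface. World frame = base frame: x ahead of the robot, y to its left, z up, the work surface at z = 0. Lengths are in m, angles in rad, forces in N, time in s.
With the tool pointing down it reaches from about 0.375 to 0.925 m from the base axis. Payload 5.7 kg.
Tool frame: the origin (TCP) lies midway between the tips of the shut fingers; the grasp point (between the pads) lies 19 mm behind it; z points along the fingers, x is the direction in which the jaws open and shut, and the axes are right-handed (so a half turn about z gives the same grasp; the last joint's range is limited). The gripper opens to 88 mm and grips with 3 to 60 N. Pads are 20 mm wide; open, the fingers measure 115 mm over their backs; the gripper's body (75 mm by 178 mm) begins 61 mm behind the grasp point.
Start: joints at [-1.426, 0.359, 1.51, -0, 1.272, -0.115], TCP at [0.154, -0.58, 0.223] pointing down, gripper open.
Joint ranges: [-2.97, 2.97], [-1.01, 2.36], [0.21, 2.38], [-0.96, 4.11], [0.2, 2.71], [-2.98, 2.98]. Speed limits (rad/s): [2.39, 2.39, 3.14, 3.14, 3.14, 3.14].

## Interface

Orientations are given as a unit quaternion [x, y, z, w].
In Python, from bench import move_ptp, servo_line, goto_joints, move_gripper, sleep, inverse_kinematics, capture, PlanningError, close_job, spot_in, silhouettes, current_clock, current_joint_pos, current_qvel, current_joint_torque, current_position, current_orientation, current_force, current_torque, current_finger_gap gives the robot as it stands. Calls block until the motion is done:
- move_ptp(position, orientation): joint-space move of the TCP to a pose.
- servo_line(position, orientation=None, rate=0.15, contact_N=None): straight line of the TCP; orientation=None keeps the orientation; rate is the mean speed in m/s. With contact_N (N) it stops when the force on the tool has changed by that much, and returns True; else False.
- goto_joints(angles): joint-space move.
- move_gripper(opening): finger opening in m; the grip force is fixed at half the most; returns when the fingers have stopped.
- sleep(seconds).
- inverse_kinematics(position, orientation): joint angles nearest the present ones, or None.
- capture(name): name is "side" or "top"; returns a dict with "image" (384x512x3 uint8, blue, green, red), "range_z" (384x512 float32, m along the optical axis (not along the pixel's ray), 0 where there is no reading), "intrinsics" (3x3 intrinsics, pixels), "k1" (the pictures are not rectified: a ray, as slopes to the right and down, at radius r is drawn at 1 + k1 r^2 times it, then the intrinsics apply), "R" (3x3) and "t" (3): a world point X has camera coordinates R X + t. Camera axes: x right, y down, z forward; pixel columns grow to the right and rows downward; lengths in m; the calibration is good to about 2 mm. A picture is of the moment at which its call begins.
A pose or a line that the arm cannot do raises PlanningError and nothing moves.
- close_job(): hands the job in, once; it reports no verdict.
Trained networks look in the newest picture that a camera, given by its name, has taken for a name from the list of things; names that differ only in an ending like _2 or _b are one class to them, and where a whole thing is asked for, a point or a joint stands for the part that bears it (a point fixed in the world has none). Each returns a list of dicts, best first, with "conf" (0 to 1); they miss things now and then, are a little off and sometimes report something else, mostly with a low value. They report only what shows in the picture. A call takes as long as a camera call.
- spot_in(camera, query): "xy" ([column, row] in pixels, amid what is visible of it).
- silhouettes(camera, query): "region" (384x512 bool, what is visible of it) and "xy" ([column, row] in pixels, amid what is visible of it).
Readings, each from a call of its own:
- current_clock(): time.
- current_joint_pos(): joint angles.
- current_qvel(): joint speeds.
- current_joint_torque(): joint torques, N m.
- current_position(): TCP position.
- current_orientation(): TCP orientation.
- current_force(): force on the tool from outside, world axes, zero at the start.
- current_torque(): the same for the moment, N m.
- current_finger_gap(): finger opening in m.
Only numpy, scipy, OpenCV 4.12 (cv2) and the standard library are available. Lean on these libraries where they do the work, as an engineer would, in place of code of your own. Each camera call takes 0.05 s, during which the arm holds its last target.

## Task

Make the baby scale ready for weighing: press its transit latch down until it clicks and stays down, so that the tray floats free, and then turn the sunken zero knob until the dial's zero mark stands under the pointer. Finish with your hand off the scale, and leave the hairbrush and the duck beside it where they are.

Things in the scene. Friction and masses are not known exactly. Their poses are not given: they have to be found in the camera images.
- scale: White dial baby scale, fixed. Origin: on the dresser top under the middle of its console, the level control block nearest the robot (160 mm in x, 380 mm in y, face 78 mm above the dresser). Its +x points from the user to the tray, +y to the user's left, z up. On the console's face: the dial in the middle, the zero knob's well at y = -128 mm, the transit latch at y = +128 mm.
- latch_top (a point): Centre of the top of the transit latch, a round grey plunger 22 mm across, standing 14 mm out of the console's face when up; it moves straight down 10.5 mm. It pushes back with about 9 N at first, less and less further down, and half-way it clicks: it snaps down by itself and stays, 3.5 mm out of the face. Let go before the click, it springs back up.
- latch (a joint): Travel of the transit latch in m: 0 up (tray locked), 0.0105 clicked down (tray free). Once it is down the tray sinks onto its spring and within a second the pointer swings clockwise, seen from above, by 0.35 to 0.75 rad, depending on the tray's weight.
- well_center (a point): Middle of the round well's mouth, level with the console's face, on the zero knob's upright axis. The well is 88 mm across and 28 mm deep with upright walls. Beyond the console stands the white tray, 280 mm in x and 510 mm in y: its near rim is 95 mm in +x from the scale's origin and 115 mm above the dresser.
- well_floor (a point): Middle of the well's floor, 28 mm under its mouth. On it stands the grey zero knob: a disc 38 mm across and 6 mm high that carries one straight wing through its centre, 40 mm long, 9 mm thick, 17.5 mm high, its top 4.5 mm below the console's face. Which way the wing points is not given and differs each time: see or feel for it. It can be pinched by the wing or pushed round by it.
- dial_center (a point): Centre of the dial, on top of its fixed clear cover, 10.5 mm above the console's face, 142 mm across. The pointer and dial card under it cannot be touched. Five turns of the zero knob turn the dial card once, the same way round (knob clockwise, card clockwise). The knob has 0.05 N m of friction, stays where it is left, and has 6 rad to either side of its middle, more than is needed.
- pointer_tip (a point): Tip of the black dial pointer, 52 mm from the dial's centre, 6 mm above the console's face. It swings about the dial's centre with the tray's weight (clockwise, seen from above, as the tray sinks); the knob does not move it.
- zero_mark (a point): The zero mark on the white dial card, 52 mm from the dial's centre: a bold black bar 6 mm wide, wider than the other graduations. The point lies on the bar's middle line at the height of the pointer's tip. It goes round with the card, which the zero knob turns; at the start it stands within 0.25 rad of the scale's +x.
- hairbrush: Bamboo hairbrush on its back, 190 x 54 mm, 24 mm high; origin under it. Lies to the left of the console. Bystander.
- duck: Small green plastic duck, 75 mm long, 63 mm high; origin under it. Stands to the right of the console. Bystander.

How it is judged:
By the outcome, as a careful person would: the job done as asked, in the order asked, and still so for the second after the job is handed in, with the robot touching nothing.
It also fails if it takes over 70 s, if anything falls off the work surface, if the arm or the gripper's body presses on something with over 40 N, if the wrist force passes 120 N, or if a joint passes its speed limit or range.

## Working session

There is one attempt and no reset: what is moved stays moved. The work goes in short steps, each a Python script; the robot and the scene stay as the last script left them, time stands still between calls to the robot, and variables do not carry over. Pictures are saved under pics/ and viewed, and the job is handed in when it is done.

```bash
mkdir -p pics; ls; python3 - <<'E'
from bench import *
import cv2,numpy as np
for n in ("side","top"):
    c=capture(n); cv2.imwrite(f"pics/{n}0.png",c["image"]); print(n,c["intrinsics"].tolist(),c["k1"],np.round(c["R"],4).tolist(),np.round(c["t"],4).tolist())
    for q in ("latch_top","well_center","well_floor","dial_center","pointer_tip","zero_mark","scale","hairbrush","duck"):
        print(q,[(np.round(d["xy"],1).tolist(),round(d["conf"],2)) for d in spot_in(n,q)][:3])
print(current_clock(),current_orientation())
E
```

```text
pics
side [[411.7351276800584, 0.0, 251.3048509477305], [0.0, 411.7351276800584, 188.2562381097792], [0.0, 0.0, 1.0]] -0.11367659787860637 [[-0.911, -0.4123, -0.0066], [-0.2981, 0.6696, -0.6803], [0.2849, -0.6178, -0.7329]] [0.4846, 0.1796, 0.8702]
latch_top []
well_center [([202.2, 164.1], 0.64)]
well_floor [([199.2, 165.3], 0.76)]
dial_center [([201.8, 164.0], 0.81)]
pointer_tip [([256.5, 164.9], 0.45)]
zero_mark [([260.1, 166.3], 0.65)]
scale [([202.8, 164.0], 0.66)]
hairbrush [([233.0, 297.6], 0.63)]
duck [([292.6, 120.3], 0.68)]
top [[438.2530992933116, 0.0, 253.33981270699348], [0.0, 438.2530992933116, 187.20713371693307], [0.0, 0.0, 1.0]] 0.01846722444142208 [[0.0228, -0.9992, 0.0336], [-0.9942, -0.0262, -0.1044], [0.1052, -0.031, -0.994]] [-0.0029, 0.5513, 1.194]
latch_top []
well_center [([258.1, 131.8], 0.56)]
well_floor [([265.9, 130.9], 0.76)]
dial_center [([261.2, 130.7], 0.81)]
pointer_tip [([269.3, 193.6], 0.54)]
zero_mark []
scale [([262.0, 133.4], 0.56)]
hairbrush [([161.7, 219.3], 0.73), ([266.1, 130.4], 0.66)]
duck [([356.7, 197.3], 0.88)]
1.0 [ 7.92765650e-01 -6.09526556e-01 -2.57030444e-05 -2.62019778e-05]
```

View pics/side0.png

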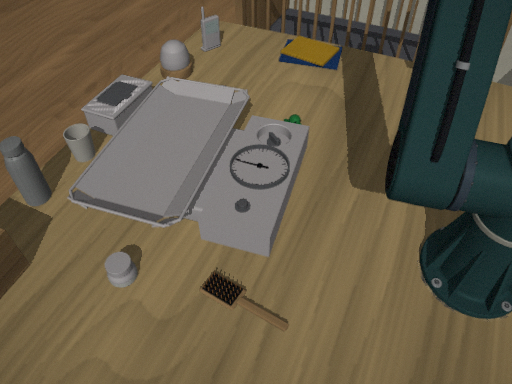

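View pics/top0.png

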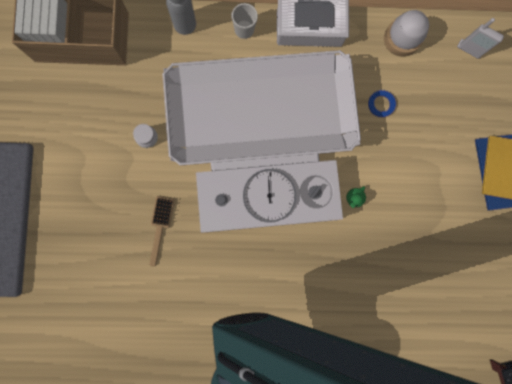

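```bash
cat > h.py <<'E'
from bench import *
import cv2,numpy as np
def proj(c,X):
    X=np.atleast_2d(X).astype(float); r,_=cv2.Rodrigues(np.array(c["R"]))
    return cv2.projectPoints(X,r,np.array(c["t"],float),np.array(c["intrinsics"]),np.array([c["k1"],0,0,0.]))[0][:,0]
def back(c,uv,z):
    n=cv2.undistortPoints(np.array([[uv]],float),np.array(c["intrinsics"]),np.array([c["k1"],0,0,0.]))[0,0]
    R=np.array(c["R"]);o=-R.T@np.array(c["t"]);d=R.T@np.array([n[0],n[1],1]);return o+d*(z-o[2])/d[2]
def crop(c,name,u0,v0,u1,v1,s):
    im=c["image"][v0:v1,u0:u1]; cv2.imwrite(name,cv2.resize(im,None,fx=s,fy=s,interpolation=cv2.INTER_CUBIC))
E
python3 - <<'E'
from h import *
a=capture("top");crop(a,"pics/topc.png",190,145,350,240,5)
b=capture("side");crop(b,"pics/sidec.png",190,105,320,265,3.7)
for uv,z in (((222,200),.092),((271,195),.0885),((317,191),.078)): print(back(a,uv,z))
for uv,z in (((243,206),.092),((260,166),.0885),((274,135),.078)): print(back(b,uv,z))
E
```

```text
[0.50849265 0.09434561 0.092     ]
[ 0.52532773 -0.03478738  0.0885    ]
[ 0.54024435 -0.15914878  0.078     ]
[0.50289453 0.10580808 0.092     ]
[ 0.52014701 -0.02501582  0.0885    ]
[ 0.53730042 -0.15543157  0.078     ]
```

View pics/topc.png

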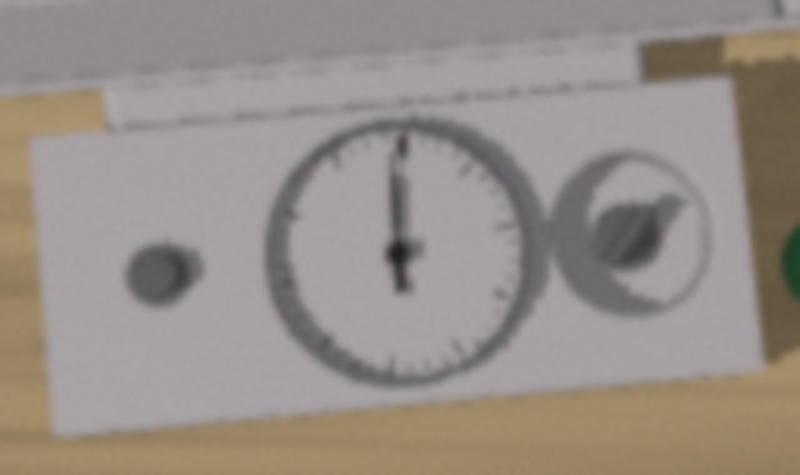

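View pics/sidec.png

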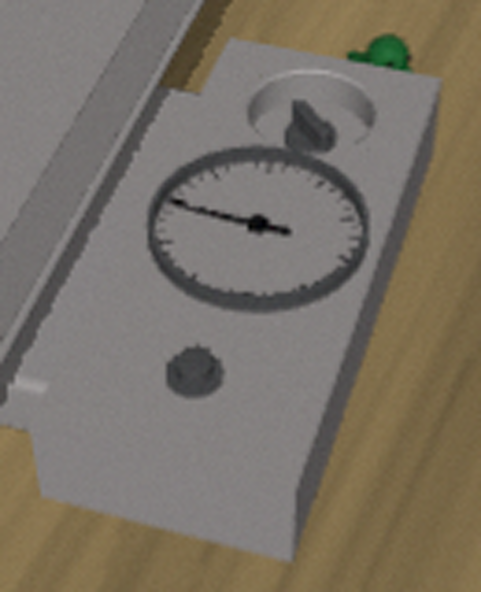

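```bash
cat >> h.py <<'E'
def S(p,pt):
    x,y,th=p; pt=np.atleast_2d(pt); c,s=np.cos(th),np.sin(th)
    return np.c_[x+c*pt[:,0]-s*pt[:,1],y+s*pt[:,0]+c*pt[:,1],pt[:,2]]
E
python3 - <<'E'
from h import *
from scipy.optimize import least_squares
a=capture("top");b=capture("side")
M=np.array([(.08,.19,.078),(.08,-.19,.078),(-.08,-.19,.078),(-.08,.19,.078),(0,-.128,.078),(0,.0,.084),(0,.128,.092)])
T=(np.array([(32,138),(735,80),(765,370),(55,437),(632,233),(400,253),(158,275)])+.5)/5-.5+[190,145]
Sd=(np.array([(232,40),(440,80),(292,560),(42,495),(311,115),(258,224),(193,369)])+.5)/3.7-.5+[190,105]
def res(p,which):
    r=[]
    if 't' in which: r.append(proj(a,S(p,M))-T)
    if 's' in which: r.append(proj(b,S(p,M))-Sd)
    return np.concatenate(r).ravel()
for w in ('t','s','ts'):
    f=least_squares(res,[.52,-.03,.1],args=(w,),loss='soft_l1'); print(w,f.x,np.round(f.fun.reshape(-1,2),1).tolist())
p=f.x
# depth check
for nm,c in(("top",a),("side",b)):
  for pt in ((-.05,.1,.078),(-.05,-.06,.078),(-.06,.16,.078)):
    u,v=proj(c,S(p,pt))[0]; rz=np.median(c["range_z"][int(v)-2:int(v)+3,int(u)-2:int(u)+3]); X=S(p,pt)[0]
    print(nm,rz,(np.array(c["R"])@X+c["t"])[2])
E
```

```text
t [ 0.52464564 -0.03094065  0.11423025] [[-0.2, -0.1], [-0.5, -0.5], [0.1, 0.4], [-0.0, 0.0], [0.6, 0.2], [-0.2, 0.2], [0.1, -0.2]]
s [ 0.51940076 -0.0249173  -0.63727373] [[-79.3, 61.1], [-1.4, -0.1], [76.1, -93.5], [0.2, -14.8], [31.2, 15.8], [0.9, 2.3], [-30.9, -19.8]]
ts [ 0.5242437  -0.03018741  0.10980657] [[-0.3, -0.3], [-0.6, -0.1], [-0.2, 0.9], [-0.5, -0.1], [0.4, 0.5], [-0.5, 0.3], [-0.2, -0.3], [-55.4, 103.2], [-56.6, -11.4], [40.8, -129.9], [68.0, -1.0], [0.3, -1.3], [-0.1, 0.3], [-0.1, -2.2]]
top 1.1640009 1.1632907011657814
top 1.1699122 1.1700625305783978
top 1.1601267 1.1597392615980908
side 0.90748113 0.9057245909908895
side 0.9987628 1.008974396293758
side 0.865931 0.8648515834230188
```

```bash
cat >> h.py <<'E'
def ortho(c,p,x0,x1,y0,y1,z,s=4000):
    # image: up = +x scale, left = +y scale
    xs=np.arange(x1,x0,-1/s); ys=np.arange(y1,y0,-1/s)
    Y,X=np.meshgrid(ys,xs); pts=S(p,np.c_[X.ravel(),Y.ravel(),np.full(X.size,z)])
    uv=proj(c,pts).astype(np.float32).reshape(*X.shape,2)
    return cv2.remap(c["image"],uv[...,0],uv[...,1],cv2.INTER_CUBIC)
E
python3 - <<'E'
from h import *
from scipy.optimize import least_squares
a=capture("top");b=capture("side")
M=np.array([(.08,.19,.078),(.08,-.19,.078),(-.08,-.19,.078),(-.08,.19,.078),(0,-.128,.078),(0,.0,.084),(0,.128,.092)])
T=(np.array([(32,138),(735,80),(765,370),(55,437),(632,233),(400,253),(158,275)])+.5)/5-.5+[190,145]
Sd=(np.array([(42,495),(232,40),(440,80),(292,560),(311,115),(258,224),(193,369)])+.5)/3.7-.5+[190,105]
def res(p,which):
    r=[]
    if 't' in which: r.append(proj(a,S(p,M))-T)
    if 's' in which: r.append(proj(b,S(p,M))-Sd)
    return np.concatenate(r).ravel()
for w in ('t','s','ts'):
    f=least_squares(res,[.52,-.03,.1],args=(w,),loss='soft_l1'); print(w,f.x,np.round(f.fun.reshape(-1,2),1).tolist())
    if w=='t':pt=f.x
    if w=='s':ps=f.x
np.save("p.npy",f.x);np.save("pt.npy",pt);np.save("ps.npy",ps)
tiles=[]
for c,p in((a,pt),(b,ps)):
  tiles.append(np.hstack([ortho(c,p,-.065,.065,-.065,.065,.084,2900),ortho(c,p,-.05,.05,-.178,-.078,.0735,3770)[:377]]))
m=min(t.shape[1] for t in tiles); im=np.vstack([t[:377,:m] for t in tiles]); im=cv2.resize(im,None,fx=.79,fy=.79); print(im.shape); cv2.imwrite("pics/o1.png",im)
E
```

```text
t [ 0.52464564 -0.03094065  0.11423025] [[-0.2, -0.1], [-0.5, -0.5], [0.1, 0.4], [-0.0, 0.0], [0.6, 0.2], [-0.2, 0.2], [0.1, -0.2]]
s [ 0.52149086 -0.02438571  0.11868383] [[-3.7, -16.9], [-1.0, 0.9], [0.5, 1.1], [1.4, -16.1], [-0.0, 0.2], [-0.0, 2.2], [0.4, 0.1]]
ts [ 0.52396157 -0.02964841  0.11482371] [[-0.7, 0.2], [-1.0, -0.3], [-0.3, 0.6], [-0.5, 0.3], [0.1, 0.4], [-0.7, 0.4], [-0.4, 0.1], [-3.8, -19.3], [-0.7, -0.4], [0.5, -0.2], [0.9, -18.4], [0.0, -1.2], [-0.1, 0.5], [0.1, -2.0]]Traceback (most recent call last):
  File "<stdin>", line 19, in <module>
    return _nx.concatenate(arrs, 1, dtype=dtype, casting=casting)
           ~~~~~~~~~~~~~~~^^^^^^^^^^^^^^^^^^^^^^^^^^^^^^^^^^^^^^^
ValueError: all the input array dimensions except for the concatenation axis must match exactly, but along dimension 0, the array at index 0 has size 378 and the array at index 1 has size 377
```

```bash

python3 - <<'E'
from h import *
from scipy.optimize import least_squares
a=capture("top");b=capture("side")
M=np.array([(.08,.19,.078),(.08,-.19,.078),(-.08,-.19,.078),(-.08,.19,.078),(0,-.128,.078),(0,.0,.084),(0,.128,.092)])
M2=M.copy(); M2[0,2]=M2[3,2]=0
T=(np.array([(32,138),(735,80),(765,370),(55,437),(632,233),(400,253),(158,275)])+.5)/5-.5+[190,145]
Sd=(np.array([(42,495),(232,40),(440,80),(292,560),(311,115),(258,224),(193,369)])+.5)/3.7-.5+[190,105]
def res(p,which):
    r=[]
    if 't' in which: r.append(proj(a,S(p,M))-T)
    if 's' in which: r.append(proj(b,S(p,M2))-Sd)
    return np.concatenate(r).ravel()
for w in ('t','s','ts'):
    f=least_squares(res,[.52,-.03,.1],args=(w,),loss='soft_l1'); print(w,f.x,np.round(f.fun.reshape(-1,2),1).tolist())
    if w=='t':pt=f.x
    if w=='s':ps=f.x
np.save("p.npy",f.x);np.save("pt.npy",pt);np.save("ps.npy",ps)
tiles=[]
for c,p in((a,pt),(b,ps)):
  tiles.append(np.hstack([ortho(c,p,-.065,.065,-.065,.065,.084,2900)[:376],ortho(c,p,-.05,.05,-.178,-.078,.0735,3770)[:376]]))
m=min(t.shape[1] for t in tiles); im=np.vstack([t[:376,:m] for t in tiles]); im=cv2.resize(im,None,fx=.79,fy=.79); print(im.shape); cv2.imwrite("pics/o1.png",im)
E
```

```text
t [ 0.52464564 -0.03094065  0.11423025] [[-0.2, -0.1], [-0.5, -0.5], [0.1, 0.4], [-0.0, 0.0], [0.6, 0.2], [-0.2, 0.2], [0.1, -0.2]]
s [ 0.52427733 -0.030793    0.11229421] [[-0.2, 1.6], [-0.5, -0.7], [0.7, -0.4], [-0.2, 2.2], [0.2, -1.4], [-0.0, 0.1], [0.1, -2.4]]
ts [ 0.52449428 -0.0309384   0.11330988] [[-0.1, -0.1], [-0.4, -0.4], [0.1, 0.5], [-0.1, 0.0], [0.6, 0.3], [-0.2, 0.2], [0.1, -0.2], [-0.2, 1.6], [-0.6, -0.7], [0.6, -0.4], [-0.2, 2.1], [0.1, -1.5], [-0.1, 0.1], [0.1, -2.5]]
(594, 596, 3)
```

View pics/o1.png

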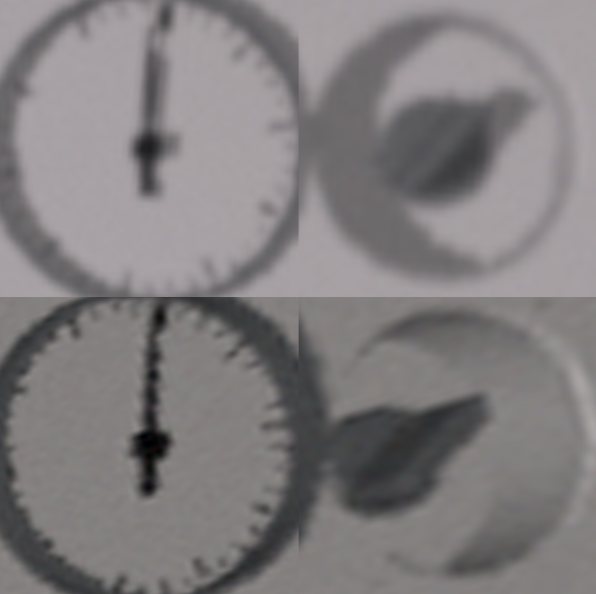

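```bash
cat >> h.py <<'E'
from scipy.spatial.transform import Rotation as Ro
def Q(phi):
    c,s=np.cos(phi),np.sin(phi); return Ro.from_matrix(np.array([[c,s,0],[s,-c,0],[0,0,-1]])).as_quat()
E
python3 - <<'E'
from h import *
p=np.load("p.npy"); L=S(p,(0,.128,.092))[0]; print(L)
print(S(p,(0,-.128,.078))[0])
move_gripper(0)
for phi in np.arange(-3,3.2,.5):
    j=inverse_kinematics([L[0],L[1],.15],Q(phi)); print(phi, None if j is None else np.round(j,2))
E
```

```text
[0.51002163 0.09624077 0.092     ]
[ 0.53896693 -0.15811758  0.078     ]
-3.0 None
-2.5 [ 0.05  0.33  1.77 -0.    1.05  2.55]
-2.0 [ 0.05  0.33  1.77 -0.    1.05  2.05]
-1.5 [ 0.05  0.33  1.77 -0.    1.05  1.55]
-1.0 [ 0.05  0.33  1.77 -0.    1.05  1.05]
-0.5 [ 0.05  0.33  1.77 -0.    1.05  0.55]
0.0 [ 0.05  0.33  1.77 -0.    1.05  0.05]
0.5 [ 0.05  0.33  1.77 -0.    1.05 -0.45]
1.0 [ 0.05  0.33  1.77 -0.    1.05 -0.95]
1.5 [ 0.05  0.33  1.77 -0.    1.05 -1.45]
2.0 [ 0.05  0.33  1.77 -0.    1.05 -1.95]
2.5 [ 0.05  0.33  1.77 -0.    1.05 -2.45]
3.0 [ 0.05  0.33  1.77 -0.    1.05 -2.95]
```

```bash
python3 - <<'E'
from h import *
p=np.load("p.npy"); L=S(p,(0,.128,.092))[0]
move_ptp([L[0],L[1],.2],Q(0.0))
servo_line([L[0],L[1],.102],rate=.15)
f0=current_force()
print(servo_line([L[0],L[1],.082],rate=.02,contact_N=3), current_position(),current_force()-f0)
for z in np.arange(.088,.0815,-.001):
    servo_line([L[0],L[1],z],rate=.02); print(round(current_position()[2],4),np.round(current_force()-f0,1))
E
```

```text
True [0.5101767  0.0962727  0.09224532] [-0.21376657  0.11102102  7.93390587]
0.0878 [ 0.7 -0.4 -0.5]
0.0868 [ 0.6 -0.6 -0.5]
0.0859 [ 0.6 -0.2  0.1]
0.0849 [ 0.3 -0.6 -0.5]
0.0839 [ 0.8 -0.5 -1.7]
0.0829 [ 0.8  0.4 -0.5]
0.0819 [0.7 0.3 0.5]
```

```bash
python3 - <<'E'
from h import *
p=np.load("p.npy"); L=S(p,(0,.128,.092))[0]
servo_line([L[0],L[1],.18],rate=.2)
move_ptp([.42,.3,.25],Q(0.6)); sleep(.5)
a=capture("top");b=capture("side")
pt=np.load("pt.npy");ps=np.load("ps.npy")
tiles=[np.hstack([ortho(c,q,-.065,.065,-.065,.065,.084,2900)[:376],ortho(c,q,-.05,.05,-.178,-.078,.0735,3770)[:376]]) for c,q in((a,pt),(b,ps))]
m=min(t.shape[1] for t in tiles); im=np.vstack([t[:376,:m] for t in tiles]); cv2.imwrite("pics/o2.png",cv2.resize(im,None,fx=.79,fy=.79))
crop(b,"pics/sidec2.png",190,105,320,265,3.7);print(current_clock())
E
```

```text
10.8583
```

View pics/o2.png

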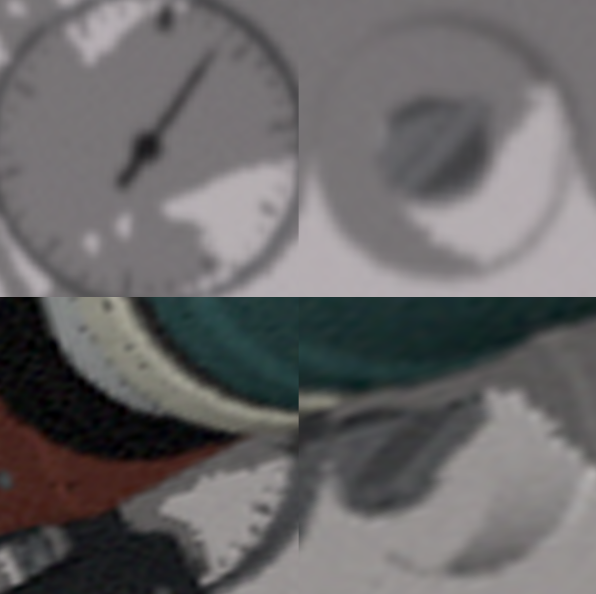

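View pics/sidec2.png

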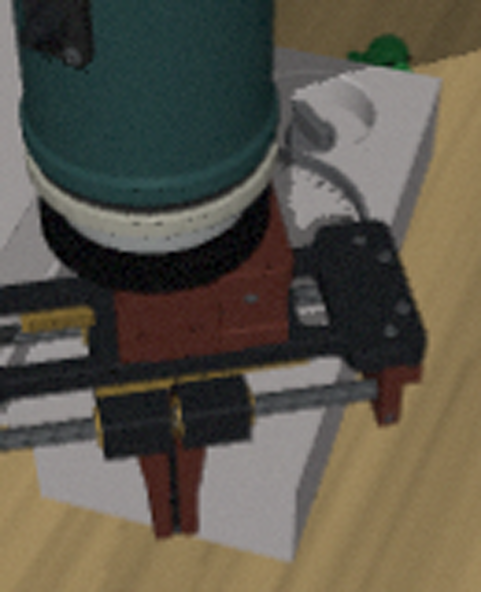

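```bash
python3 - <<'E'
from h import *
a=capture("top");b=capture("side")
ts=[]
for c,q in((a,np.load("pt.npy")),(b,np.load("ps.npy"))):
    o=ortho(c,q,-.03,.03,-.158,-.098,.0735,6600)[:390,:390]; g=cv2.cvtColor(o,cv2.COLOR_BGR2GRAY)
    o=cv2.normalize(np.clip(g,40,160),None,0,255,cv2.NORM_MINMAX); 
    cv2.drawMarker(o,(197,197),255); ts.append(o)
cv2.imwrite("pics/w1.png",np.hstack(ts))
E
```

```text
(no output)
```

View pics/w1.png

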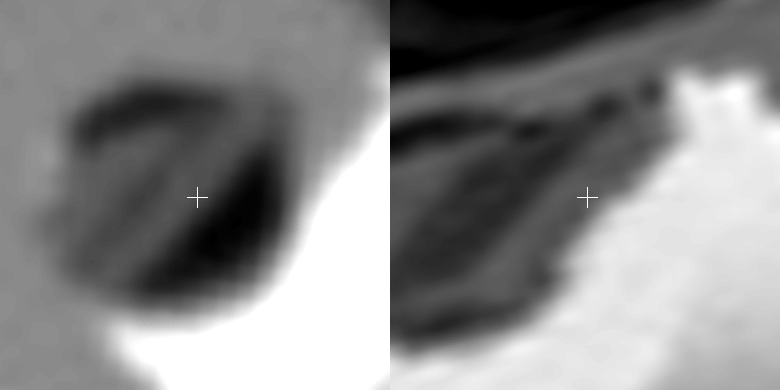

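```bash
python3 - <<'E'
from h import *
p=np.load("p.npy"); W=S(p,(0,-.128,.078))[0]; phi=-.75+p[2]+np.pi/2
move_ptp([.42,.1,.25],Q(phi))
move_ptp([W[0],W[1],.16],Q(phi)); move_gripper(.036)
print(servo_line([W[0],W[1],.09],rate=.15)); f0=current_force()
print(servo_line([W[0],W[1],.062],rate=.04,contact_N=5),current_position(),current_force()-f0)
if current_position()[2]<.0635:
    move_gripper(.0); print(current_finger_gap(),current_force()-f0,current_torque(),current_clock())
E
```

```text
False
False [ 0.53903374 -0.15815852  0.06199849] [0.23621481 0.53875197 0.82311192]
0.008498586745211222 [5.04106763 6.76657568 0.217774  ] [ 1.15761298 -0.92532887 -0.01459359] 15.65
```

```bash
python3 - <<'E'
from h import *
j=np.array(current_joint_pos()); print(np.round(j,3))
for k in range(7):
    j[5]+=2.2/7; goto_joints(j.tolist()); print(np.round(current_force(),1),np.round(current_torque(),2),round(current_finger_gap(),4))
print(current_clock(),current_position())
a=capture("top");pt=np.load("pt.npy")
cv2.imwrite("pics/o3.png",cv2.resize(np.hstack([ortho(a,pt,-.065,.065,-.065,.065,.084,3800),ortho(a,pt,-.065,.065,-.188,-.058,.0735,3800)]),None,fx=.8,fy=.8))
E
```

```text
[-0.407  0.497  1.755  0.004  0.888 -1.342]
[-0.3 -0.6 -0.5] [-0.22  0.07 -0.04] 0.008
[-2.  -1.7  1.2] [-0.38  0.3  -0.03] 0.0085
[-3.4 -2.5  2.9] [-0.64  0.66 -0.02] 0.0088
[-4.3 -3.2  3.7] [-0.64  0.83 -0.02] 0.009
[-5.4 -2.1  2.8] [-0.57  0.93 -0.07] 0.0091
[-5.3 -2.5  4.5] [-0.43  1.03 -0.12] 0.0089
[-5.6 -1.2  5.3] [-0.29  1.03 -0.06] 0.0086
18.45 [ 0.5388843  -0.15624403  0.06217497]
```

View pics/o3.png

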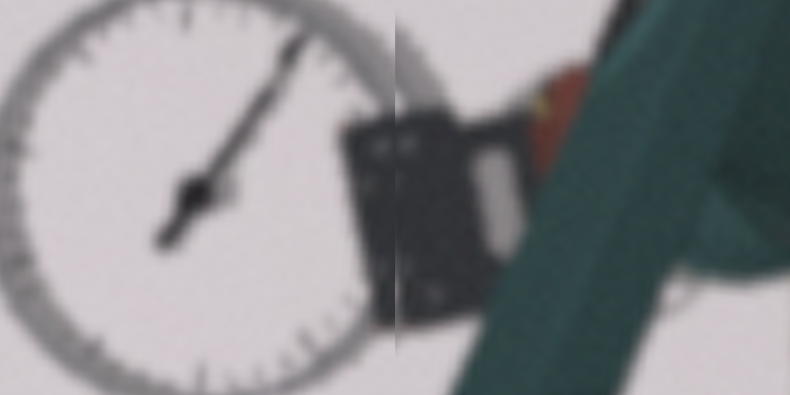

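```bash
cat >> h.py <<'E'
def polar(c,p,z=.084):
    rs=np.arange(.03,.066,.0005); th=np.radians(np.arange(-10,80,.25)) # cw angle from +x
    Rr,Th=np.meshgrid(rs,th,indexing='ij')
    pts=S(p,np.c_[(Rr*np.cos(Th)).ravel(),(-Rr*np.sin(Th)).ravel(),np.full(Rr.size,z)])
    uv=proj(c,pts).astype(np.float32).reshape(*Rr.shape,2)
    return cv2.cvtColor(cv2.remap(c["image"],uv[...,0],uv[...,1],cv2.INTER_CUBIC),cv2.COLOR_BGR2GRAY),rs,th
E
python3 - <<'E'
from h import *
a=capture("top"); g,rs,th=polar(a,np.load("pt.npy"))
for r in np.arange(.032,.064,.002):
    row=g[np.argmin(abs(rs-r))].astype(float); d=np.clip(np.median(row)-row-25,0,None)
    m=(np.degrees(th)>15)&(np.degrees(th)<55); dd=d*m
    print(round(r,3), round((dd*np.degrees(th)).sum()/max(dd.sum(),1),2), round(dd.max()), round((dd>dd.max()/2).sum()*.25*np.pi/180*r*1000,1))
cv2.imwrite("pics/pol.png",cv2.resize(g[::-1],None,fx=2.2,fy=6))
crop(a,"pics/c3.png",240,160,305,225,9)
E
```

```text
0.032 34.31 70 5.3
0.034 34.22 73 5.5
0.036 34.33 77 5.8
0.038 34.63 79 5.8
0.04 34.67 77 5.9
0.042 34.75 67 5.9
0.044 34.85 51 5.8
0.046 34.85 44 5.6
0.048 34.44 44 5.0
0.05 33.95 49 5.2
0.052 33.47 63 5.7
0.054 32.95 78 5.9
0.056 32.59 84 5.4
0.058 32.45 79 5.1
0.06 32.52 65 4.7
0.062 32.86 49 4.3
```

View pics/pol.png

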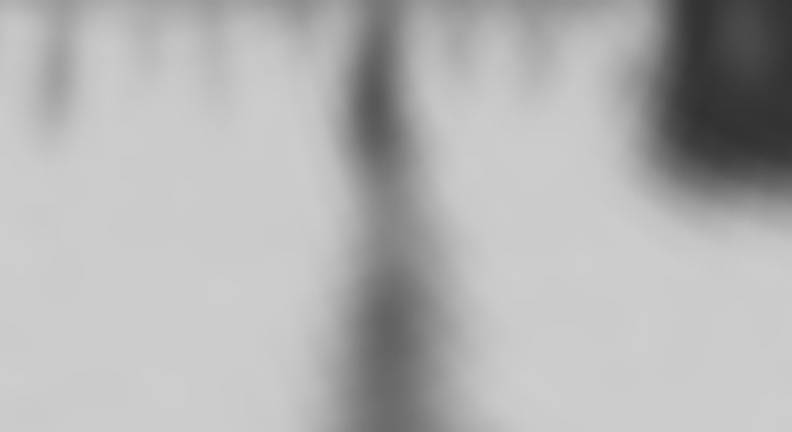

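View pics/c3.png

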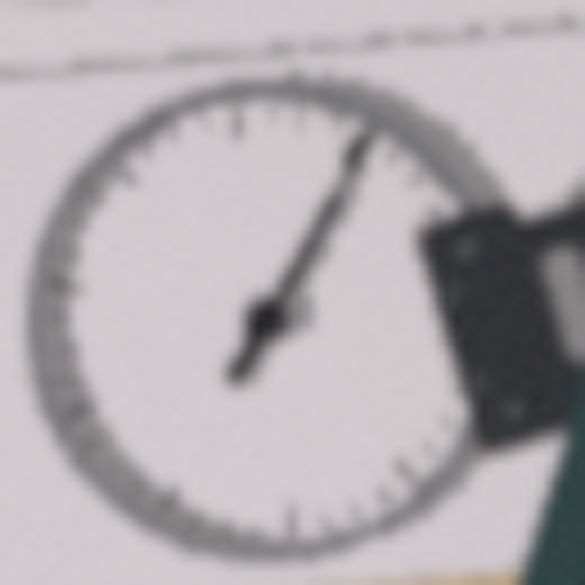

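```bash
cat >> h.py <<'E'
def meas(tag):
    out=[]
    for n,pf in(("top","pt.npy"),("side","ps.npy")):
        c=capture(n); p=np.load(pf); g,rs,th=polar(c,p); D=np.degrees(th)
        for lab,r0,r1 in(("ptr",.032,.044),("mark",.055,.060)):
            sel=(rs>=r0)&(rs<=r1); row=cv2.GaussianBlur(g[sel].astype(np.float32).mean(0)[None],(1,0+9),0)[0] if False else g[sel].astype(float).mean(0)
            m=(D>15)&(D<55); i=np.where(m)[0][np.argmin(row[m])]
            w=slice(max(i-14,0),i+15); q=np.polyfit(D[w],row[w],2); pk=-q[1]/2/q[0]
            d=np.clip(np.median(row)-row-20,0,None)*m; print(tag,n,lab,"min",round(D[i],2),"quad",round(pk,2),"cen",round((d*D).sum()/max(d.sum(),1),2))
        out.append(ortho(c,p,-.068,.068,-.068,.068,.084,2900)[:390,:390])
    cv2.imwrite(f"pics/m_{tag}.png",np.hstack(out))
E
python3 - <<'E'
from h import *
p=current_position(); move_gripper(.036); print(np.round(current_force(),1)); servo_line([p[0],p[1],.16],rate=.2); print(current_clock())
move_ptp([.3,-.38,.28],Q(-1.27)); sleep(.3); meas("a"); print(current_clock())
E
```

```text
[ 0.4 -0.6  0.3]
19.8083
a top ptr min 34.25 quad 34.32 cen 34.55
a top mark min 32.5 quad 32.51 cen 32.53
a side ptr min 34.75 quad 34.7 cen 34.7
a side mark min 30.75 quad 30.79 cen 30.8
21.5167
```

View pics/m_a.png

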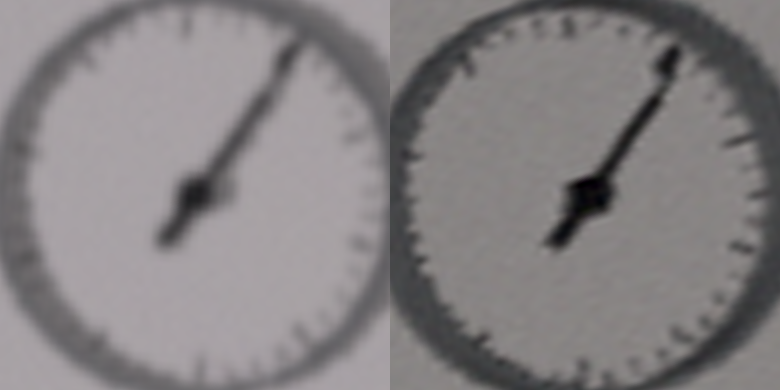

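```bash
python3 - <<'E'
from h import *
from scipy.signal import find_peaks
for n,pf in(("top","pt.npy"),("side","ps.npy")):
    c=capture(n);p=np.load(pf)
    rs=np.arange(.045,.072,.0005);th=np.radians(np.arange(-180,180,.25))
    Rr,Th=np.meshgrid(rs,th,indexing='ij')
    uv=proj(c,S(p,np.c_[(Rr*np.cos(Th)).ravel(),(-Rr*np.sin(Th)).ravel(),np.full(Rr.size,.081)])).astype(np.float32).reshape(*Rr.shape,2)
    g=cv2.cvtColor(cv2.remap(c["image"],uv[...,0],uv[...,1],cv2.INTER_CUBIC),cv2.COLOR_BGR2GRAY)
    cv2.imwrite(f"pics/full_{n}.png",cv2.resize(np.vstack([g[::-1,:720],g[::-1,720:]]),None,fx=1.1,fy=4))
    row=g[(rs>.053)&(rs<.057)].astype(float).mean(0); pk,pr=find_peaks(-row,prominence=8)
    print(n,[(round(np.degrees(th[i]),1),round(q)) for i,q in zip(pk,pr["prominences"])])
E
```

```text
top [(np.float64(-145.0), 16), (np.float64(-109.0), 10), (np.float64(-75.0), 11), (np.float64(-4.2), 13), (np.float64(-3.7), 13), (np.float64(32.8), 87), (np.float64(68.5), 18), (np.float64(105.5), 16), (np.float64(142.2), 15)]
side [(np.float64(-145.8), 23), (np.float64(-118.5), 8), (np.float64(-111.0), 13), (np.float64(-103.2), 10), (np.float64(-89.8), 14), (np.float64(-74.0), 14), (np.float64(-3.2), 15), (np.float64(-2.5), 15), (np.float64(33.2), 107), (np.float64(69.2), 36), (np.float64(106.2), 31), (np.float64(143.5), 23)]
```

View pics/full_side.png

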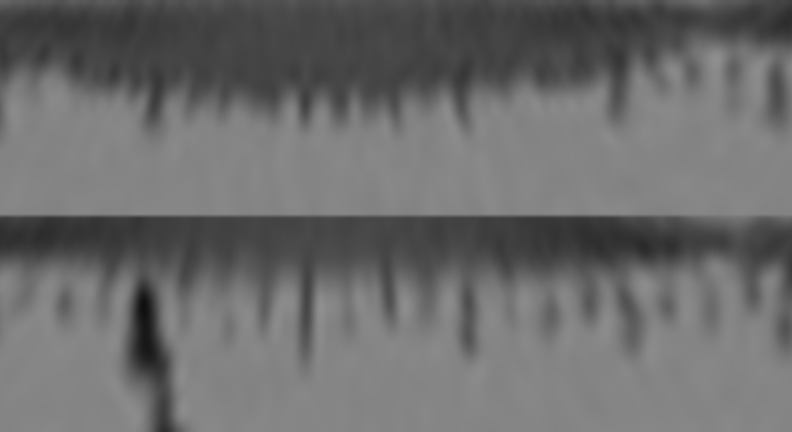

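View pics/full_top.png

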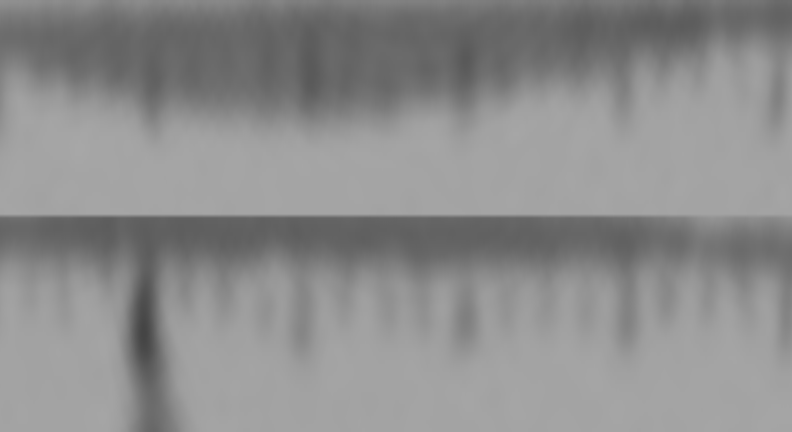

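```bash
python3 - <<'E'
import numpy as np
for n,m in(("top",[-145,-109.3,-74.9,-39.1,-3.8,32.8,68.5,105.5,142.2]),("side",[-145.8,-110.9,-74.2,-39.5,-2.9,33.2,69.2,106.2,143.5])):
    m=np.array(m);k=np.arange(-5,4);t=np.radians(m)
    for use in (np.ones(9,bool),k!=0):
        A=np.c_[np.ones(9),np.cos(t),np.sin(t)][use]; s,*_=np.linalg.lstsq(A,(m-36*k)[use],rcond=None); print(n,s,np.round((m-36*k)[use]-A@s,2))
E
python3 - <<'E'
from h import *
# pointer direction centre-free: tail and arm line fit
for n,pf in(("top","pt.npy"),("side","ps.npy")):
    c=capture(n);p=np.load(pf); s=6000
    o=cv2.cvtColor(ortho(c,p,-.045,.045,-.045,.045,.084,s),cv2.COLOR_BGR2GRAY).astype(float)
    H=o.shape[0]; yy,xx=np.mgrid[:H,:o.shape[1]]; X=.045-yy/s; Y=.045-xx/s
    w=np.clip(np.median(o)-o-35,0,None); r=np.hypot(X,Y)
    a=np.degrees(np.arctan2(-Y,X)); d=np.abs((a-34+90)%180-90)
    arm=(r>.018)&(r<.044)&(np.abs(a-34)<20); tail=(r>.010)&(r<.026)&(np.abs(np.abs(a-34)-180)<30); hub=r<.008
    g=lambda m:np.array([(w*m*X).sum(),(w*m*Y).sum()])/(w*m).sum()
    A,T,Hb=g(arm),g(tail),g(hub); f=lambda v:np.degrees(np.arctan2(-v[1],v[0]))
    print(n,"tail-arm",f(A-T),"hub-arm",f(A-Hb),"hub",Hb*1000)
E
```

```text
top [33.57376267 -1.27180673 -0.39380735] [ 0.16  0.33 -0.52  0.06 -0.13  0.51 -0.24 -0.03 -0.14]
top [33.50675802 -1.4087742  -0.47402845] [ 0.07  0.28 -0.5   0.19  0.07 -0.05  0.07 -0.13]
side [33.75419707 -0.97964484  0.36820323] [-0.16 -0.66  0.67 -0.26  0.34  0.06 -0.55 -0.18  0.74]
side [33.74564893 -0.99666499  0.35798447] [-0.17 -0.67  0.67 -0.25  0.37 -0.53 -0.17  0.74]
top tail-arm 35.124341622750464 hub-arm 35.63953863593119 hub [0.43756164 0.40019428]
side tail-arm 34.56584327424471 hub-arm 34.22048066364901 hub [ 0.2794297  -0.34569676]
```

```bash
python3 - <<'E'
from h import *
p=np.load("p.npy"); W=S(p,(0,-.128,.078))[0]; phi=-.75+p[2]+np.pi/2-2.2
move_ptp([W[0],W[1],.16],Q(phi)); print(round(current_finger_gap(),3))
servo_line([W[0],W[1],.09],rate=.15); f0=current_force()
print(servo_line([W[0],W[1],.062],rate=.04,contact_N=5),current_position())
meas("b0")
move_gripper(0); print(current_finger_gap(),current_force()-f0); meas("b1")
j=np.array(current_joint_pos()); j[5]+=.095; goto_joints(j.tolist()); sleep(.2); meas("b2"); print(current_clock())
E
```

```text
0.036
False [ 0.53909843 -0.15815565  0.06200538]
b0 top ptr min 34.25 quad 34.25 cen 34.54
b0 top mark min 32.5 quad 32.54 cen 32.56
b0 side ptr min 34.75 quad 34.68 cen 34.72
b0 side mark min 30.5 quad 30.65 cen 30.68
0.0087155049759512 [-1.06129481  5.49850831  3.67570426]
b1 top ptr min 34.0 quad 34.2 cen 34.53
b1 top mark min 32.5 quad 32.51 cen 32.53
b1 side ptr min 34.75 quad 34.75 cen 34.78
b1 side mark min 30.75 quad 30.76 cen 30.76
b2 top ptr min 34.0 quad 34.27 cen 34.56
b2 top mark min 33.5 quad 33.55 cen 33.56
b2 side ptr min 34.5 quad 34.64 cen 34.69
b2 side mark min 31.75 quad 31.83 cen 31.85
25.7833
```

```bash
python3 - <<'E'
from h import *
p=current_position(); move_gripper(.036); servo_line([p[0],p[1],.16],rate=.2)
move_ptp([.3,-.38,.28],Q(-1.27)); sleep(.3); meas("c")
b=capture("side");crop(b,"pics/sc.png",150,85,310,335,2.3);a=capture("top");cv2.imwrite("pics/tc.png",a["image"])
print(current_force(),current_clock())
E
```

```text
c top ptr min 34.0 quad 34.24 cen 34.54
c top mark min 33.5 quad 33.56 cen 33.56
c side ptr min 34.75 quad 34.67 cen 34.69
c side mark min 31.75 quad 31.82 cen 31.86
[ 0.10917295 -0.9432897  -0.15614286] 28.85
```

View pics/sc.png

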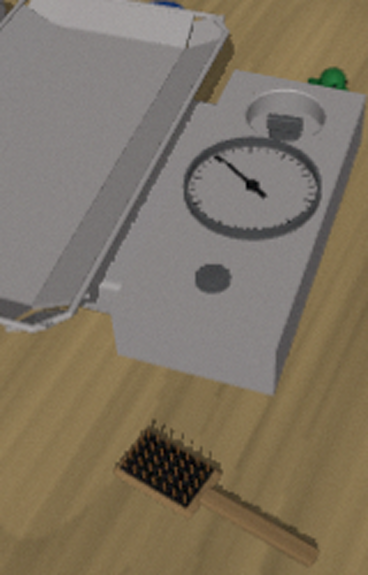

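View pics/tc.png

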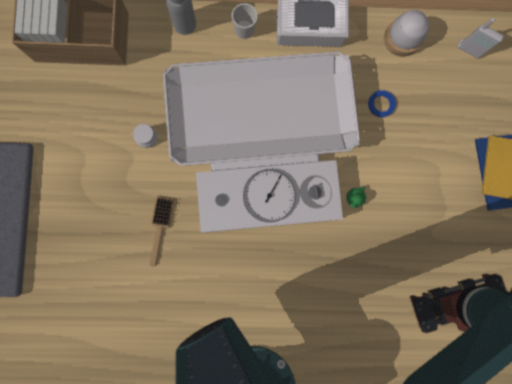

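View pics/m_c.png

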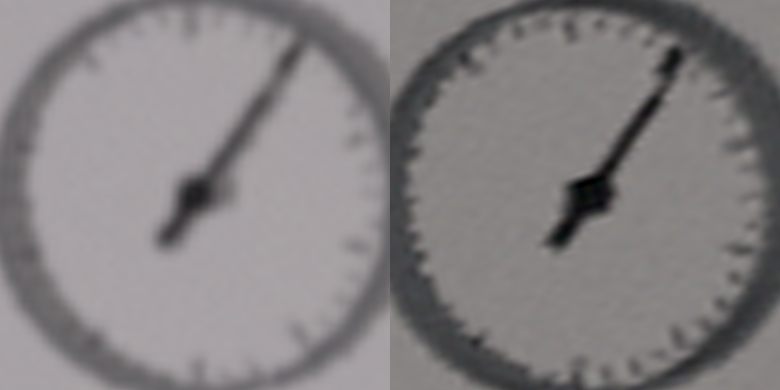

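```bash
python3 -c "
from bench import *
close_job();print(current_clock())"
```

```text
the job is handed in; nothing more can be done
the job is handed in; nothing more can be done
```

The baby scale is ready for weighing, and I handed the job in at about 29 s of the 70 s limit.

- **Latch:** I pressed the transit latch down with shut fingers until it clicked. The push-back fell from about 8 N to zero, and the latch stayed down. The pointer then swung clockwise to about 34.6° from the scale's +x.
- **Zero knob:** I pinched the knob's wing and turned it 2.2 rad clockwise. After checking the dial, I gripped it again and turned it about 0.095 rad more.
- **Last checks:** After release, I put the zero mark at about 34.6° and the pointer at 34.6° to 35°, so they agree within about 0.5°. This mark angle is corrected for the dial card lying lower than the pointer, using the other graduations. Before that correction, the mark read behind the pointer by 0.7° in the top camera and 2.9° in the side camera.
- **Surroundings:** The hand is clear of the scale. In the last pictures, the hairbrush and the duck are where they started.

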